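# Hang a cup carrier on the sloped serving rail

### The job

Pick up the roller hanger with the cup on its tray, hook it over the top end of the sloped serving rail and set its wheels down gently on the bar behind the sprung gate, then, with the wheels still on the bar, push it along and out through the gate. Let go once it is through, so that it rolls down to the rubber stop by itself, and see that it has come to rest there with the gate shut behind it. Never lean hard on the rail, and leave the other things where they are.

Things in the scene. Friction and masses are not known exactly. Their poses are not given: they have to be found in the camera images.
- hanger_grip (a point): centre of the hanger's grip: upright black tab 12 mm thick (x), 34 wide (y), 58 tall, top of the steel hanger (about 0.45 kg, 268 tall, standing on its tray at the start). y = rolling direction. Below it a bridge, 32 x 76 (y) mm, 28 to 40 below this point. On the -x side a plate runs down from the bridge, steps out to x = -47 at 105 below this point, and down to the tray. It hangs in balance
- hanger_wheels (a point): midway between the hanger's two white wheels at their lowest line, which rides on the bar; 65 mm straight below hanger_grip. Wheels in line along y, 48 mm apart, 22 in diameter, 18 wide, turning freely with some damping
- hanger_lip (a point): lower edge of the hanger's short lip, on its +x side (x = 18, 90 mm below hanger_grip, 60 long). The bar enters the hook from this open +x side, so the lip must pass over the bar, from the robot's side. Between lip and plate are 22 mm for the 14 mm bar
- hanger_tray (a point): underside centre of the hanger's tray, 94 x 84 (y) mm, 240 mm straight below hanger_grip; the clear cup fixed on the tray reaches 81 mm above this point
- stand: steel stand of the rail. Origin on the counter below the bar; x across the bar, away from the robot; y along it, downhill; z up. 18 mm square uprights at y = -245 and +205 mm. On them a flat bar, 14 mm thick, 24 tall, 480 long, top edge falling 0.12 rad towards +y. Bar height is reset by hand: its top is up to 6 mm above or below nominal (218 mm at y = 0). Feel for it
- landing (a point): point of the stand at y = -135 mm over the bar's centre line, at the NOMINAL height of the bar's top (the true top is within 6 mm above or below; its line in plan and its slope are exact). The hanger's wheels are set on the bar here, its y along the stand's y, tipped with the slope; within 20 mm along the bar will do
- stop_place (a point): point of the stand at y = +125 mm on the bar's centre line, at the nominal height of the bar's top: hanger_wheels comes here when the hanger stands against the rubber stop, a block on the bar, 22 mm wide and 32 high, whose face is 39 mm further downhill
- gate (a joint): opening of the sprung gate, rad; 0 shut, at most 1.35. Steel flap 36 mm long, 12 tall, across the bar at y = -90 mm of the stand, 25 to 37 above the bar's top, on a pin 32 beyond the bar (+x). Swings downhill only: the hanger's bridge pushes it aside (2 to 6 N), it rubs on the bridge and springs shut once the hanger's middle is about 115 mm downhill of landing. Shut, it holds the hanger back

How it is judged:
By the outcome, as a careful person would: the job done as asked, in the order asked, and still so for the second after the job is handed in, with the robot touching nothing.
It also fails if it takes over 67 s, if anything falls off the work surface, if the arm or the gripper's body presses on something with over 40 N, if the wrist force passes 120 N, or if a joint passes its speed limit or range.

### The arm

A 6-joint arm with a two-finger parallel gripper is mounted at the origin on the work surface. World frame = base frame: x ahead of the robot, y to its left, z up, the work surface at z = 0. Lengths are in m, angles in degrees, forces in N, time in s.
With the tool pointing down it reaches from about 0.25 to 0.725 m from the base axis. Payload 9.7 kg.
Tool frame: the origin (TCP) lies between the finger pads; the fingertips stand 17 mm ahead of it and the grasp point (between the pads) lies 2 mm behind it; z points along the fingers, y is the direction in which the jaws open and shut (so a half turn about z gives the same grasp; the last joint's range is limited). The gripper opens to 85 mm and grips with 20 to 120 N. Pads are 22 mm wide; open, the fingers measure 114 mm over their backs; the gripper's body (76 mm by 85 mm) begins 54 mm behind the grasp point. The pads swing forward as they close: fully open they stand 13 mm farther back than shut.
Start: joints at [72.479, 4.979, 10.078, 95.1, 0, 90], TCP at [0.166, 0.524, 0.248] pointing down, gripper open.
Joint ranges: [-179.16, 179.16], [-48.56, 103.87], [-65.8, 70.77], [-126.05, 130.52], [-82.76, 87.17], [-180, 180]. Speed limits (degrees/s): [127.2, 127.2, 147.25, 180, 180, 180].

### API

Orientations are given as [roll, pitch, yaw] about the fixed x, y, z axes, in that order (R = Rz(yaw) Ry(pitch) Rx(roll)).
In Python, from workcell import monitor, cams, order gives the robot as it stands. The module is installed in compiled form; this text tells all that it offers.
- The arm moves only by the shell command python3 -m handwheel 'ROWS' [OPENING] [FORCE]. ROWS is JSON, a list of rows, each a list of 6 numbers: the shift along the tool's x, y, z in m, then the turn, a rotation vector about the tool's x, y, z in degrees. In form: [[tx, ty, tz, wx, wy, wz], ...]. A call has exactly 8 rows; each row shifts and turns the commanded pose from where the row before left it, along the tool's axes as they then stand; what a row does not reach is not made up. A row lasts 1/12 s, in which the tool goes at most 41.7 mm and 7.16 degrees, less where a joint would pass 70% of its speed; a pose out of reach is approached as far as the arm can. A call is refused whole if a number of a shift passes 0.0417 or a number of a turn 7.16, either way. A call with a gripper value outside its range is refused whole. OPENING is the opening, from -1 (shut) to 1 (fully open), set as the call begins (- or left out, the last holds). The fingers move at their own pace and stop on an object; FORCE is the grip in N (left out, the last holds). Time passes only in rows, so rows that do not move let the fingers close, or fill a call up. It gives the time, the measured TCP pose, the force and the opening at its end, in the units of the state.
- monitor.get_obs(): the state, without advancing time (a new reading comes with each control period).
- cams.camera(name): name is "scene" or "top" or "wrist"; returns a dict with "img" (480x640x3 uint8, red, green, blue), "depth" (480x640 float32, m along the optical axis (not along the pixel's ray), 0 where there is no reading), "fx", "fy", "cx", "cy" (pixels), "distortion" ([k1, k2, p1, p2, k3] as OpenCV has them; the pictures are not rectified), "rvec" (rotation vector, rad) and "tvec" (3), from world to camera coordinates, as OpenCV has them; the wrist camera has in their place "tool_from_camera" (4x4, takes a point from camera to tool coordinates, whose origin is the TCP and whose axes are the flange's). Camera axes: x right, y down, z forward; pixel columns grow to the right and rows downward; lengths in m; the calibration is good to about 2 mm. A picture is of the moment at which its call begins: read the wrist's pose just before it.
- order.job_done(): hands the job in, once; it reports no verdict.
The state is a dict: "time": time; "q": joint angles; "qd": joint speeds; "joint_efforts": joint torques, N m; "ee_pos": TCP position; "tcp_rot": TCP orientation; "wrist_force": force on the tool from outside, world axes, zero at the start; "torque": the same for the moment, N m; "opening": finger opening in m.
Only numpy, scipy, OpenCV 4.12 (cv2) and the standard library are available. Lean on these libraries where they do the work, as an engineer would, in place of code of your own. Each camera call takes 0.05 s, during which the arm holds its last target. There are 200 camera calls.

## Working session

There is one attempt and no reset: what is moved stays moved. The work goes in short steps, Python scripts to look and compute and a shell command to move; the robot and the scene stay as the last step left them, time stands still between calls to the robot, and variables do not carry over. Pictures are saved under pics/ and viewed, about 8 in all and at most 12, crops included, and the job is handed in when it is done.

```bash
mkdir -p pics
python3 - <<'E'
from workcell import monitor,cams,order
import cv2,numpy as np,pickle
print(monitor.get_obs())
d={}
for n in("scene","top","wrist"):
    c=cams.camera(n);d[n]=c
    print(n,{k:np.round(v,4).tolist() for k,v in c.items() if k not in("img","depth")})
    cv2.imwrite(f"pics/{n}0.png",c["img"][...,::-1])
pickle.dump(d,open("d0.pkl","wb"))
E
```

```text
{'time': 0.0, 'q': array([7.24775517e+01, 5.00986446e+00, 1.00338682e+01, 9.50996559e+01,
       1.17273391e-03, 9.00001428e+01]), 'qd': array([ 0.06298743,  0.10405945, -0.04213389,  0.02276125, -0.15189012,
       -0.10981692]), 'joint_efforts': array([-2.25040960e-03, -5.20388961e+01,  4.64801967e+01,  1.63585012e-02,
       -8.13389624e-05,  1.46533718e-06]), 'ee_pos': array([0.1655244 , 0.52427823, 0.24758967]), 'tcp_rot': array([-1.79924348e+02, -1.17254438e-03,  1.62477407e+02]), 'wrist_force': array([-0.30476234, -0.23632864, -0.13995901]), 'torque': array([0.06450164, 0.02686786, 0.00198643]), 'opening': 0.08574822745324145}
scene {'fx': 477.3885, 'fy': 477.3885, 'cx': 328.8994, 'cy': 242.6972, 'distortion': [-0.0284, 0.0, 0.0, 0.0, 0.0], 'rvec': [1.326, 1.9866, -1.0369], 'tvec': [0.2252, -0.1543, 1.285]}
top {'fx': 596.8597, 'fy': 596.8597, 'cx': 320.2061, 'cy': 237.1953, 'distortion': [-0.1056, 0.0, 0.0, 0.0, 0.0], 'rvec': [2.2167, -2.1528, 0.0739], 'tvec': [-0.0241, 0.5989, 1.202]}
wrist {'fx': 392.9304, 'fy': 392.9304, 'cx': 318.3871, 'cy': 235.1379, 'distortion': [-0.0165, 0.0, 0.0, 0.0, 0.0], 'tool_from_camera': [[-0.0, -0.9484, -0.3171, 0.0805], [1.0, -0.0002, 0.0005, -0.0013], [-0.0006, -0.3171, 0.9484, -0.1259], [0.0, 0.0, 0.0, 1.0]]}
```

View pics/scene0.png

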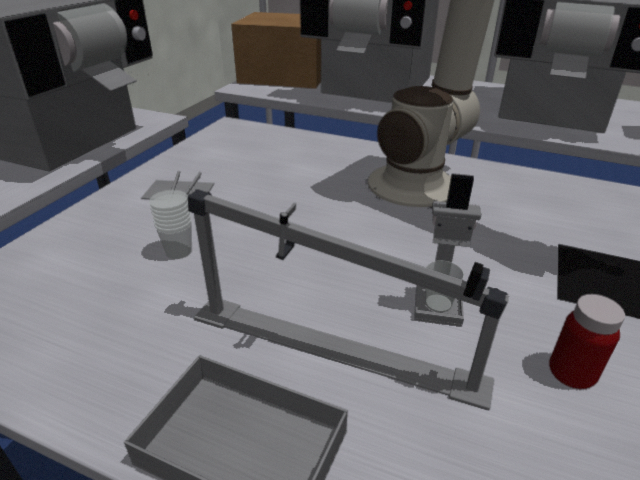

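View pics/top0.png

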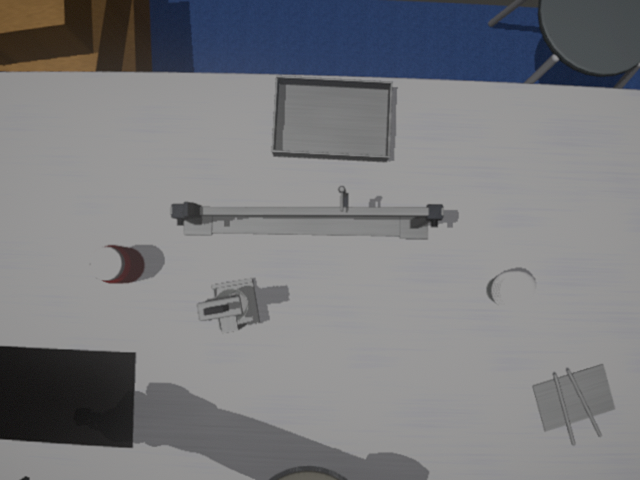

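The scene view shows the hanger at about (457,195), robot side of the rail; the gate is at (287,215) and the stop at (478,280). In the top view the hanger's grip is at (217,310), the bar runs along row 210 from column 180 to 440, and the gate is at (343,200). Uphill is to the right (world -y).

```bash
cat > h.py <<'E'
import cv2,numpy as np
from scipy.spatial.transform import Rotation as R
def ext(c,pose=None):
    if "rvec" in c:
        r=cv2.Rodrigues(np.array(c["rvec"],float))[0]; return r.T,-r.T@np.array(c["tvec"])
    p,rp=pose; T=np.array(c["tool_from_camera"]); Q=R.from_euler("xyz",rp,degrees=True).as_matrix()
    return Q@T[:3,:3],np.array(p)+Q@T[:3,3]
def rays(c,uv,pose=None):
    K=np.array([[c["fx"],0,c["cx"]],[0,c["fy"],c["cy"]],[0,0,1.]])
    n=cv2.undistortPoints(np.array(uv,float).reshape(-1,1,2),K,np.array(c["distortion"],float))[:,0]
    A,o=ext(c,pose); return o,np.c_[n,np.ones(len(n))]@A.T
def plane(c,uv,z,pose=None):
    o,d=rays(c,uv,pose); return o+d*((z-o[2])/d[:,2])[:,None]
def cloud(c,pose=None):
    v,u=np.mgrid[:480,:640]; o,d=rays(c,np.c_[u.ravel(),v.ravel()],pose)
    P=o+d*c["depth"].reshape(-1,1); P[c["depth"].ravel()==0]=np.nan
    return P.reshape(480,640,3)
E
python3 - <<'E'
from h import *
import pickle
d=pickle.load(open("d0.pkl","rb"))
for n in("top","scene"):
    c=d[n];P=cloud(c);print(n)
    X,Y,Z=P[...,0],P[...,1],P[...,2]
    tab=np.median(P[150:400,200:500].reshape(-1,3),0);print("table",tab)
    # hanger: high points robot side
    box=(600>0)
    if n=="top":
        def reg(u0,u1,v0,v1,z0,z1,lab):
            m=np.zeros((480,640),bool);m[v0:v1,u0:u1]=1;m&=(Z>z0)&(Z<z1)
            q=P[m];uv=np.argwhere(m)
            print(lab,len(q),q.mean(0).round(4),q.min(0).round(4),q.max(0).round(4))
            r=cv2.minAreaRect(q[:,:2].astype(np.float32)*1000);print("  rect",np.round(cv2.boxPoints(r),1).tolist())
            return q
        reg(180,290,260,350,.25,.30,"tab");reg(180,290,260,350,.19,.222,"bridge");reg(180,290,260,350,.004,.03,"tray")
        q=reg(205,330,195,225,.15,.30,"bar lo")
        q=reg(355,420,195,225,.15,.30,"bar hi")
        m=np.zeros((480,640),bool);m[195:225,205:425]=1;m[:,333:352]=0;m&=(Z>.15)&(Z<.28);q=P[m]
        a=np.polyfit(q[:,1],q[:,0],1);b=np.polyfit(q[:,1],q[:,2],1);print("x(y)",a,"z(y)",b)
        reg(170,206,198,222,.15,.3,"stopend");reg(425,445,200,222,.1,.3,"hiend");reg(335,352,183,215,.2,.3,"gate")
        reg(172,215,195,245,.0025,.03,"footlo");reg(400,445,195,245,.0025,.03,"foothi")
    else:
        m=(Z>.25)&(Z<.29)&(X<.6)&(X>.25)&(abs(Y)<.4);
        if m.any():print("sc tab",m.sum(),P[m].mean(0),P[m].min(0),P[m].max(0),np.argwhere(m).mean(0))
E
```

```text
top
table [nan nan nan]
tab 169 [0.4591 0.1624 0.2675] [0.451  0.1456 0.2503] [0.4668 0.1805 0.2721]
  rect [[449.6000061035156, 179.8000030517578], [456.3999938964844, 145.10000610351562], [468.20001220703125, 147.39999389648438], [461.29998779296875, 182.10000610351562]]
bridge 637 [0.4594 0.1614 0.2121] [0.4368 0.1236 0.1918] [0.4794 0.2043 0.2218]
  rect [[434.79998779296875, 199.39999389648438], [448.70001220703125, 122.80000305175781], [482.29998779296875, 128.89999389648438], [468.3999938964844, 205.39999389648438]]
tray 1488 [0.4616 0.1593 0.0091] [0.3624 0.0525 0.004 ] [0.5512 0.2836 0.0298]
  rect [[360.5, 278.0], [368.0, 50.599998474121094], [551.7000122070312, 56.70000076293945], [544.2000122070312, 284.1000061035156]]
bar lo 1178 [0.6288 0.0843 0.2094] [ 0.6212 -0.0212  0.1844] [0.6378 0.1995 0.2279]
  rect [[620.7999877929688, 199.39999389648438], [623.5, -21.200000762939453], [637.9000244140625, -21.0], [635.0999755859375, 199.60000610351562]]
bar hi 631 [ 0.6313 -0.1183  0.2338] [ 0.6242 -0.1747  0.2085] [ 0.64   -0.065   0.2451]
  rect [[624.2000122070312, -65.099998
[... 858 characters left out ...]
625, -30.100000381469727]]
footlo 718 [0.6183 0.2505 0.0073] [0.5778 0.2142 0.0025] [0.6824 0.3076 0.0272]
  rect [[577.0999755859375, 304.5], [579.9000244140625, 213.60000610351562], [683.2999877929688, 216.89999389648438], [680.4000244140625, 307.70001220703125]]
foothi 642 [ 0.6292 -0.2042  0.0073] [ 0.5917 -0.2651  0.0025] [ 0.6967 -0.1707  0.027 ]
  rect [[591.2000122070312, -171.89999389648438], [593.7999877929688, -266.20001220703125], [696.7999877929688, -263.29998779296875], [694.2000122070312, -169.10000610351562]]
scene
table [nan nan nan]
sc tab 341 [0.46274284 0.16095427 0.26201899] [0.45272931 0.14302323 0.25008277] [0.46935872 0.178076   0.27167154] [181.07038123 461.09677419]
```

```bash
cat > go.py <<'E'
# prints the constant tool-frame row that leads from the measured pose to a target in n rows
import sys,numpy as np
from scipy.linalg import expm,logm
from scipy.spatial.transform import Rotation as R
from workcell import monitor
def mat(p,r):
    T=np.eye(4);T[:3,:3]=R.from_euler("xyz",r,degrees=True).as_matrix();T[:3,3]=p;return T
def row(p,r,n,cur=None):
    o=monitor.get_obs()
    A=mat(*(cur or (o["ee_pos"],o["tcp_rot"])))
    M=np.real(expm(logm(np.linalg.inv(A)@mat(p,r))/n))
    return np.r_[M[:3,3].round(4),R.from_matrix(M[:3,:3]).as_rotvec(degrees=True).round(2)].tolist()
if __name__=="__main__":
    v=[float(x) for x in sys.argv[1:]]
    print(row(v[:3],v[3:6],int(v[6])))
E
python3 go.py .460 .162 .34 180 0 100.7 16
python3 - <<'E'
from h import *
import pickle
c=pickle.load(open("d0.pkl","rb"))["top"];P=cloud(c)
q=P[240:290,80:150].reshape(-1,3);q=q[q[:,2]>.03];print("bottle",q.max(0),q.min(0))
E
```

```text
[-0.0305, -0.0024, -0.0058, -0.0, 0.0, 3.86]
bottle [0.56709017 0.42711148 0.14393878] [0.4933163  0.35579151 0.03057878]
```

```bash
r='[-0.0305,-0.0024,-0.0058,0,0,3.86]'; 
python3 -m handwheel '[[-0.0305,-0.0024,-0.0058,0,0,3.86],[-0.0305,-0.0024,-0.0058,0,0,3.86],[-0.0305,-0.0024,-0.0058,0,0,3.86],[-0.0305,-0.0024,-0.0058,0,0,3.86],[-0.0305,-0.0024,-0.0058,0,0,3.86],[-0.0305,-0.0024,-0.0058,0,0,3.86],[-0.0305,-0.0024,-0.0058,0,0,3.86],[-0.0305,-0.0024,-0.0058,0,0,3.86]]' 1
python3 go.py .460 .162 .34 180 0 100.7 8
```

```text
time: 0.82
ee_pos: [0.3634, 0.3828, 0.2945]
tcp_rot: [-180.0, 0.0, 131.4]
wrist_force: [1.1, 0.6, 0.3]
opening: 0.0854
[-0.0304, -0.0023, -0.0057, -0.0, 0.0, 3.84]
```

```bash
python3 -m handwheel '[[-0.0304,-0.0023,-0.0057,0,0,3.84],[-0.0304,-0.0023,-0.0057,0,0,3.84],[-0.0304,-0.0023,-0.0057,0,0,3.84],[-0.0304,-0.0023,-0.0057,0,0,3.84],[-0.0304,-0.0023,-0.0057,0,0,3.84],[-0.0304,-0.0023,-0.0057,0,0,3.84],[-0.0304,-0.0023,-0.0057,0,0,3.84],[-0.0304,-0.0023,-0.0057,0,0,3.84]]'
cat > tab.py <<'E'
from h import *
from workcell import monitor,cams
import sys
o=monitor.get_obs();pose=(o["ee_pos"],o["tcp_rot"]);c=cams.camera("wrist")
print(pose)
cv2.imwrite(sys.argv[1],c["img"][...,::-1])
P=cloud(c,pose)
def reg(z0,z1,lab,dark=None,x0=.38,x1=.54,y0=.08,y1=.24):
    m=(P[...,2]>z0)&(P[...,2]<z1)&(P[...,0]>x0)&(P[...,0]<x1)&(P[...,1]>y0)&(P[...,1]<y1)
    if dark: m&=c["img"].max(2)<dark
    q=P[m];print(lab,len(q))
    if len(q)>5:
        r=cv2.minAreaRect(q[:,:2].astype(np.float32)*1000);print(" ",q.mean(0).round(4),q[:,2].max(),np.round(r[0],1),np.round(r[1],1),r[2])
if __name__=="__main__":
    reg(.262,.275,"tabtop");reg(.205,.218,"bridge")
E
python3 tab.py pics/w1.png
```

```text
time: 1.48
ee_pos: [0.4601, 0.162, 0.3402]
tcp_rot: [-180.0, 0.0, 100.7]
wrist_force: [-0.8, 0.1, -0.2]
opening: 0.0856
(array([0.46014174, 0.16200572, 0.34017906]), array([-1.79972905e+02,  9.29866380e-03,  1.00688784e+02]))
tabtop 1323
  [0.4586 0.1623 0.2679] 0.2709806936792577 [458.8 160.9] [12. 34.] 11.100485801696777
bridge 3458
  [0.4577 0.1693 0.212 ] 0.2177109218813772 [458.8 161.1] [32.  75.5] 11.498279571533203
```

View pics/w1.png

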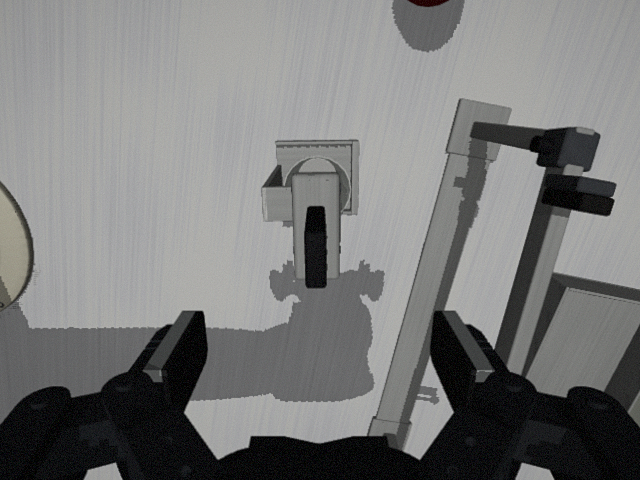

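The wrist view shows the tab centred at (316,245) between the jaws, with the hanger's plate on the left (-x side) as expected; yaw is 11.2°.

```bash
python3 -m handwheel '[[-0.001,-0.0013,0.0122,0,0,-0.5],[0,0,0.0122,0,0,0],[0,0,0.0122,0,0,0],[0,0,0.0122,0,0,0],[0,0,0.0122,0,0,0],[0,0,0.0122,0,0,0],[0,0,0.0122,0,0,0],[0,0,0.0122,0,0,0]]'
python3 -m handwheel '[[0,0,0,0,0,0],[0,0,0,0,0,0],[0,0,0,0,0,0],[0,0,0,0,0,0],[0,0,0,0,0,0],[0,0,0,0,0,0],[0,0,0,0,0,0],[0,0,0,0,0,0]]' -1 60
```

```text
time: 2.2
ee_pos: [0.4586, 0.1622, 0.2418]
tcp_rot: [-180.0, 0.0, 101.4]
wrist_force: [-0.6, -0.4, -0.2]
opening: 0.0854
time: 2.87
ee_pos: [0.4588, 0.1623, 0.2432]
tcp_rot: [180.0, -0.0, 101.4]
wrist_force: [-0.2, 0.8, 4.6]
opening: 0.0112
```

```bash
python3 -m handwheel '[[0,0,-0.006,0,0,0],[0,0,-0.012,0,0,0],[0,0,-0.015,0,0,0],[0,0,-0.018,0,0,0],[0,0,-0.018,0,0,0],[0,0,-0.016,0,0,0],[0,0,-0.012,0,0,0],[0,0,-0.006,0,0,0]]'
python3 go.py .51 -.089 .346 180 6.875 90.62 16
```

```text
time: 3.53
ee_pos: [0.4588, 0.1623, 0.3471]
tcp_rot: [179.9, -0.0, 101.4]
wrist_force: [-0.9, -0.0, -3.5]
opening: 0.0113
[-0.016, 0.0014, 0.001, 0.04, -0.43, 0.67]
```

```bash
python3 -m handwheel '[[-0.016,0.0014,0.001,0.04,-0.43,0.67],[-0.016,0.0014,0.001,0.04,-0.43,0.67],[-0.016,0.0014,0.001,0.04,-0.43,0.67],[-0.016,0.0014,0.001,0.04,-0.43,0.67],[-0.016,0.0014,0.001,0.04,-0.43,0.67],[-0.016,0.0014,0.001,0.04,-0.43,0.67],[-0.016,0.0014,0.001,0.04,-0.43,0.67],[-0.016,0.0014,0.001,0.04,-0.43,0.67]]'
python3 -m handwheel '[[-0.016,0.0014,0.001,0.04,-0.43,0.67],[-0.016,0.0014,0.001,0.04,-0.43,0.67],[-0.016,0.0014,0.001,0.04,-0.43,0.67],[-0.016,0.0014,0.001,0.04,-0.43,0.67],[-0.016,0.0014,0.001,0.04,-0.43,0.67],[-0.016,0.0014,0.001,0.04,-0.43,0.67],[-0.016,0.0014,0.001,0.04,-0.43,0.67],[-0.016,0.0014,0.001,0.04,-0.43,0.67]]'
python3 - <<'E'
from h import *
from workcell import monitor,cams
o=monitor.get_obs();pose=(o["ee_pos"],o["tcp_rot"]);c=cams.camera("wrist")
print(pose,o["wrist_force"],o["torque"])
cv2.imwrite("pics/w2.png",c["img"][...,::-1]);np.save("w2.npy",cloud(c,pose))
P=cloud(c,pose);X,Y,Z=P[...,0],P[...,1],P[...,2]
for a,b in((-.03,0),(0,.03),(.03,.06),(.06,.09),(.09,.12),(.12,.15)):
    zn=.218-.1206*(Y-.0465)
    m=(abs(Z-zn)<.012)&(Y>a)&(Y<b)&(X>.6)&(X<.66)
    q=P[m]
    if len(q)<20: continue
    t=(q[:,2]-zn[m]); k=np.median(t); q=q[abs(t-k)<.003]
    print(a,len(q),"x",q[:,0].min(),q[:,0].max(),np.median(q[:,0]),"dz",k)
t=cams.camera("top");cv2.imwrite("pics/t2.png",t["img"][120:360,150:470,::-1].repeat(2,0).repeat(2,1))
E
```

```text
time: 4.2
ee_pos: [0.4899, 0.0367, 0.3403]
tcp_rot: [-179.8, 3.5, 96.0]
wrist_force: [-0.2, 0.7, -5.1]
opening: 0.0111
time: 4.87
ee_pos: [0.5092, -0.0904, 0.3434]
tcp_rot: [-179.9, 6.9, 90.6]
wrist_force: [0.3, 0.1, -3.5]
opening: 0.011
(array([ 0.50917605, -0.09043808,  0.3433638 ]), array([-179.91994331,    6.89655336,   90.62152981])) [ 0.31600961  0.06943929 -3.47929269] [ 0.20797193 -0.0179958   0.05140735]
-0.03 1457 x 0.6240663774289332 0.6393312324267536 0.6308756605003769 dz -0.003043987572760032
0 1648 x 0.6239533455959321 0.6393940891170808 0.6306546781149801 dz -0.0030666227096779186
0.03 16 x 0.6241737438840093 0.6388232382316665 0.6335482551613585 dz -0.003719016824914892
```

View pics/w2.png

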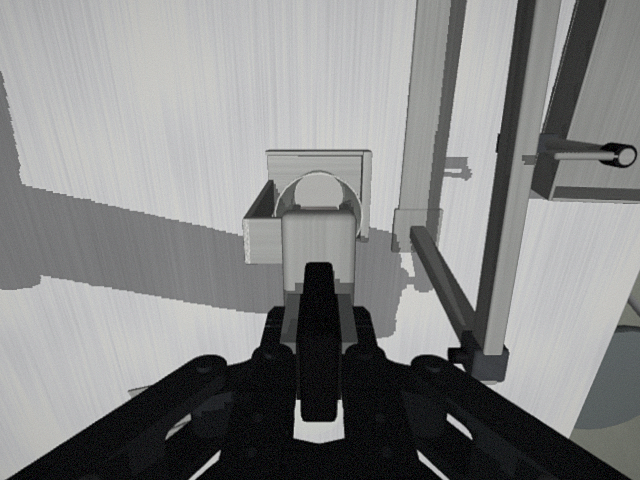

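The wrist view shows the hanger held straight, with the tray at (318,190) hanging centrally. The bar runs from (530,0) to (492,360), and the gate pin is at (620,155). Next, move across over the bar.

```bash
python3 go.py .6318 -.089 .348 180 6.875 90.62 8
python3 -m handwheel '[[0.0001,0.006,-0.0006,0,0,0],[0.0001,0.014,-0.0006,0,0,0],[0.0001,0.02,-0.0006,0,0,0],[0.0001,0.0215,-0.0006,0,0,0],[0.0001,0.0215,-0.0006,0,0,0],[0.0001,0.02,-0.0006,0,0,0],[0.0001,0.0135,-0.0006,0,0,0],[0.0001,0.006,-0.0006,0,0,0]]'
python3 - <<'E'
from workcell import monitor,cams
import cv2
o=monitor.get_obs();print(o["ee_pos"],o["tcp_rot"],o["wrist_force"],o["torque"])
t=cams.camera("scene");cv2.imwrite("pics/s3.png",t["img"][120:360,150:510,::-1].repeat(2,0).repeat(2,1))
E
```

```text
[0.0001, 0.0153, -0.0006, -0.01, 0.01, -0.01]
time: 5.63
ee_pos: [0.6337, -0.0858, 0.3468]
tcp_rot: [-179.9, 6.9, 90.7]
wrist_force: [-0.6, 0.4, -3.5]
opening: 0.0112
[ 0.63371626 -0.08584861  0.34683685] [-179.88984441    6.85361283   90.72792721] [-0.62536046  0.42792642 -3.52461796] [ 0.22807155 -0.05540289  0.00201769]
```

View pics/s3.png

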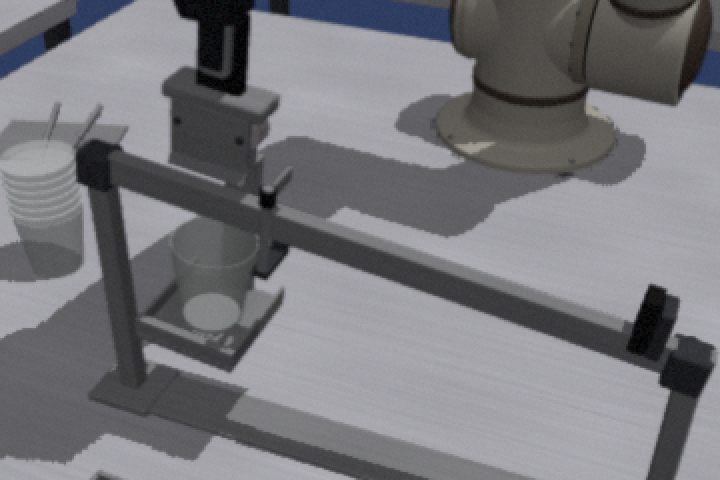

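The crop shows the hanger above the bar: lip on the near side, tray and cup under the bar, upstream of the gate (268,200). Go down, trimming x and y.

```bash
python3 -m handwheel '[[-0.0015,-0.001,0,0,0,0],[-0.0015,-0.0009,0,0,0,0],[0,0,0.003,0,0,0],[0,0,0.006,0,0,0],[0,0,0.007,0,0,0],[0,0,0.007,0,0,0],[0,0,0.005,0,0,0],[0,0,0.002,0,0,0]]'
python3 - <<'E'
from h import *
from workcell import monitor,cams
o=monitor.get_obs();pose=(o["ee_pos"],o["tcp_rot"]);c=cams.camera("wrist")
print(pose,o["wrist_force"])
cv2.imwrite("pics/w4.png",c["img"][...,::-1]);P=cloud(c,pose)
X,Y,Z=P[...,0],P[...,1],P[...,2]
for a in np.arange(-.06,.16,.03):
    zn=.218-.1206*(Y-.0465)
    m=(abs(Z-zn)<.012)&(Y>a)&(Y<a+.03)&(X>.6)&(X<.66)
    q=P[m]
    if len(q)<40: continue
    t=(q[:,2]-zn[m]); k=np.median(t); q=q[abs(t-k)<.003]
    print(round(a,2),len(q),"x",q[:,0].min(),q[:,0].max(),np.median(q[:,0]),"dz",k)
m=(Z>.245)&(Z<.275)&(Y>-.065)&(Y<-.02)&(X>.61)&(X<.69);q=P[m];print("gate",len(q),q.min(0),q.max(0),q.mean(0)) if m.any() else 0
E
```

```text
time: 6.35
ee_pos: [0.6294, -0.0936, 0.3183]
tcp_rot: [-179.9, 6.9, 90.6]
wrist_force: [-0.4, -0.3, -4.0]
opening: 0.0113
(array([ 0.62941915, -0.09363912,  0.31831016]), array([-179.94009895,    6.88895153,   90.64298448])) [-0.44500537 -0.30466872 -3.95983177]
-0.06 1292 x 0.6258803181312029 0.6396347834922138 0.6322201108345311 dz -0.002827733018411993
-0.03 1775 x 0.6251976104201072 0.6393334571715027 0.6321244029342976 dz -0.0028858579244165072
0.0 1496 x 0.6250673785803698 0.6390211631951253 0.6319219933951274 dz -0.002832934713072735
gate 1464 [ 0.6141932  -0.06496525  0.25062118] [ 0.67067037 -0.03670812  0.27499547] [ 0.65311322 -0.04249284  0.26240685]
```

View pics/w4.png

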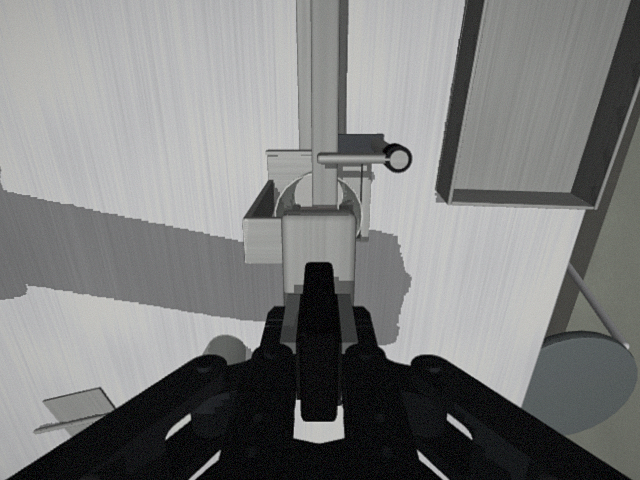

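The wrist view shows the bar (column 327) entering under the bridge (centre column 318), about 4 mm to the +x side, with the gate at row 158 clear ahead of the bridge. Trim +x 3.5 mm, +y 4 mm.

```bash
python3 -m handwheel '[[0.002,0.0017,0,0,0,0],[0.002,0.0018,0,0,0,0],[0,0,0,0,0,0],[0,0,0.002,0,0,0],[0,0,0.003,0,0,0],[0,0,0.003,0,0,0],[0,0,0.002,0,0,0],[0,0,0,0,0,0]]'
python3 -m handwheel '[[0,0,0,0,0,0],[0,0,0.001,0,0,0],[0,0,0.001,0,0,0],[0,0,0,0,0,0],[0,0,0.001,0,0,0],[0,0,0,0,0,0],[0,0,0,0,0,0],[0,0,0,0,0,0]]'
```

```text
time: 7.07
ee_pos: [0.6332, -0.0908, 0.3082]
tcp_rot: [-180.0, 6.9, 90.6]
wrist_force: [-0.7, -0.2, -3.2]
opening: 0.0114
time: 7.73
ee_pos: [0.6334, -0.0911, 0.306]
tcp_rot: [180.0, 6.9, 90.6]
wrist_force: [0.5, 0.2, -3.5]
opening: 0.0112
```

```bash
python3 -m handwheel '[[0,0,0.001,0,0,0],[0,0,0.0005,0,0,0],[0,0,0.0005,0,0,0],[0,0,0.0005,0,0,0],[0,0,0.0005,0,0,0],[0,0,0,0,0,0],[0,0,0,0,0,0],[0,0,0,0,0,0]]'
python3 -m handwheel '[[0,0,0.0005,0,0,0],[0,0,0,0,0,0],[0,0,0.0005,0,0,0],[0,0,0,0,0,0],[0,0,0.0005,0,0,0],[0,0,0,0,0,0],[0,0,0,0,0,0],[0,0,0,0,0,0]]'
```

```text
time: 8.4
ee_pos: [0.6334, -0.0914, 0.303]
tcp_rot: [180.0, 6.9, 90.6]
wrist_force: [0.2, 0.2, -4.3]
opening: 0.0111
time: 9.07
ee_pos: [0.6333, -0.0917, 0.3015]
tcp_rot: [180.0, 6.9, 90.6]
wrist_force: [1.0, -0.4, -3.7]
opening: 0.0113
```

```bash
python3 -m handwheel '[[0,0,0.0005,0,0,0],[0,0,0,0,0,0],[0,0,0.0005,0,0,0],[0,0,0,0,0,0],[0,0,0,0,0,0],[0,0,0,0,0,0],[0,0,0,0,0,0],[0,0,0,0,0,0]]'
python3 -c "
from workcell import monitor
o=monitor.get_obs();print(o['ee_pos'],o['wrist_force'],o['torque'])"
```

```text
time: 9.73
ee_pos: [0.6333, -0.0918, 0.3005]
tcp_rot: [180.0, 6.9, 90.6]
wrist_force: [0.3, -0.3, -3.3]
opening: 0.0114
[ 0.63334796 -0.0917946   0.30052658] [ 0.27488486 -0.31913275 -3.25722217] [ 0.22584313 -0.07155885 -0.01178931]
```

```bash
python3 -m handwheel '[[0,0,0.0005,0,0,0],[0,0,0,0,0,0],[0,0,0,0,0,0],[0,0,0,0,0,0],[0,0,0.0003,0,0,0],[0,0,0,0,0,0],[0,0,0,0,0,0],[0,0,0,0,0,0]]'
```

```text
time: 10.4
ee_pos: [0.6334, -0.0918, 0.3004]
tcp_rot: [179.9, 6.9, 90.6]
wrist_force: [-1.3, 1.7, 6.5]
opening: 0.0113
```

```bash
python3 -m handwheel '[[0,0,0.0005,0,0,0],[0,0,0,0,0,0],[0,0,0,0,0,0],[0,0,0,0,0,0],[0,0,0.0003,0,0,0],[0,0,0,0,0,0],[0,0,0,0,0,0],[0,0,0,0,0,0]]'
```

```text
time: 11.07
ee_pos: [0.6334, -0.0918, 0.3004]
tcp_rot: [179.9, 6.9, 90.6]
wrist_force: [-1.7, 2.4, 9.7]
opening: 0.0112
```

Contact felt at TCP z = 0.3004 (bar about 3 mm below nominal). Ease off a little, then push along tool x, which follows the slope.

```bash
python3 -m handwheel '[[0,0,-0.0005,0,0,0],[0,0,0,0,0,0],[0,0,0,0,0,0],[0,0,0,0,0,0],[0.001,0,0,0,0,0],[0.002,0,0,0,0,0],[0.002,0,0,0,0,0],[0.001,0,0,0,0,0]]'
```

```text
time: 11.73
ee_pos: [0.6333, -0.0859, 0.2997]
tcp_rot: [179.9, 6.9, 90.6]
wrist_force: [-1.5, 2.0, 6.4]
opening: 0.0113
```

```bash
python3 -m handwheel '[[0.001,0,-0.0003,0,0,0],[0.002,0,0,0,0,0],[0.002,0,0,0,0,0],[0.002,0,0,0,0,0],[0.002,0,0,0,0,0],[0.002,0,0,0,0,0],[0.002,0,0,0,0,0],[0.001,0,0,0,0,0]]'
```

```text
time: 12.4
ee_pos: [0.6331, -0.0726, 0.2981]
tcp_rot: [179.9, 7.0, 90.6]
wrist_force: [-1.2, -3.9, 6.2]
opening: 0.0108
```

```bash
python3 -m handwheel '[[0.002,0,0,0,0,0],[0.003,0,0,0,0,0],[0.003,0,0,0,0,0],[0.003,0,0,0,0,0],[0.003,0,0,0,0,0],[0.003,0,0,0,0,0],[0.003,0,0,0,0,0],[0.002,0,0,0,0,0]]'
```

```text
time: 13.07
ee_pos: [0.6329, -0.0509, 0.2955]
tcp_rot: [179.9, 7.0, 90.6]
wrist_force: [-1.8, -3.2, 7.2]
opening: 0.0114
```

```bash
python3 -m handwheel '[[0.003,0,-0.0002,0,0,0],[0.004,0,0,0,0,0],[0.004,0,0,0,0,0],[0.004,0,0,0,0,0],[0.004,0,0,0,0,0],[0.004,0,0,0,0,0],[0.004,0,0,0,0,0],[0.003,0,0,0,0,0]]'
```

```text
time: 13.73
ee_pos: [0.6325, -0.0204, 0.2918]
tcp_rot: [179.9, 6.9, 90.6]
wrist_force: [-1.8, -1.9, 6.2]
opening: 0.0111
```

```bash
python3 -m handwheel '[[0.003,0,-0.0002,0,0,0],[0.004,0,0,0,0,0],[0.004,0,0,0,0,0],[0.004,0,0,0,0,0],[0.004,0,0,0,0,0],[0.004,0,0,0,0,0],[0.004,0,0,0,0,0],[0.003,0,0,0,0,0]]'
```

```text
time: 14.4
ee_pos: [0.6322, 0.0097, 0.2881]
tcp_rot: [180.0, 6.9, 90.6]
wrist_force: [-2.9, -0.8, 4.5]
opening: 0.0113
```

```bash
python3 -m handwheel '[[0.004,0,0,0,0,0],[0.005,0,0,0,0,0],[0.005,0,0,0,0,0],[0.006,0,0,0,0,0],[0.006,0,0,0,0,0],[0.006,0,0,0,0,0],[0.004,0,0,0,0,0],[0.002,0,0,0,0,0]]'
python3 - <<'E'
from workcell import monitor,cams
import cv2,numpy as np
o=monitor.get_obs();print(o["ee_pos"],o["tcp_rot"],o["wrist_force"],o["torque"])
w=cams.camera("wrist")["img"][::2,::2,::-1]
t=cams.camera("scene")["img"][120:360,150:510,::-1]
cv2.imwrite("pics/s5.png",np.hstack([t,w]))
E
```

```text
time: 15.07
ee_pos: [0.6318, 0.048, 0.2835]
tcp_rot: [180.0, 6.9, 90.7]
wrist_force: [-1.6, 0.5, 5.4]
opening: 0.0114
[0.6318425  0.04802233 0.28352176] [179.96263902   6.87176185  90.67131964] [-1.5870915   0.50598866  5.37274593] [ 0.14552417  0.23873019 -0.06671734]
```

View pics/s5.png

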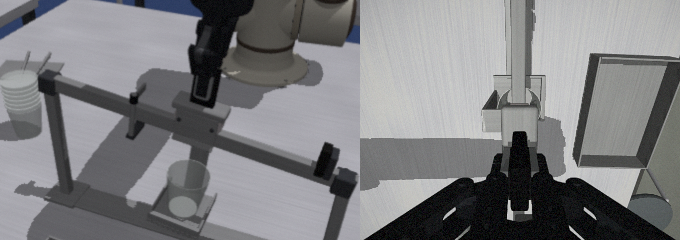

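The picture shows the hanger past the gate, with the gate flap at (135,100) back across the bar and the hanger on the bar. Ease the load and let go.

```bash
python3 -m handwheel '[[0,0,-0.0003,0,0,0],[0,0,0,0,0,0],[0,0,0,0,0,0],[0,0,0,0,0,0],[0,0,0,0,0,0],[0,0,0,0,0,0],[0,0,0,0,0,0],[0,0,0,0,0,0]]'
python3 -m handwheel '[[0,0,0,0,0,0],[0,0,0,0,0,0],[0,0,0,0,0,0],[0,0,0,0,0,0],[0,0,0,0,0,0],[0,0,0,0,0,0],[0,0,0,0,0,0],[0,0,0,0,0,0]]' 1
python3 - <<'E'
from workcell import monitor,cams
import cv2,numpy as np
w=cams.camera("wrist")["img"][::2,::2,::-1]
t=cams.camera("scene")["img"][120:360,150:510,::-1]
cv2.imwrite("pics/s6.png",np.hstack([t,w]))
E
```

```text
time: 15.83
ee_pos: [0.6318, 0.0472, 0.2836]
tcp_rot: [180.0, 6.9, 90.6]
wrist_force: [-0.1, 2.0, 2.8]
opening: 0.0114
time: 16.5
ee_pos: [0.6318, 0.0472, 0.2836]
tcp_rot: [180.0, 6.9, 90.6]
wrist_force: [-0.6, 0.4, -0.9]
opening: 0.0853
```

View pics/s6.png

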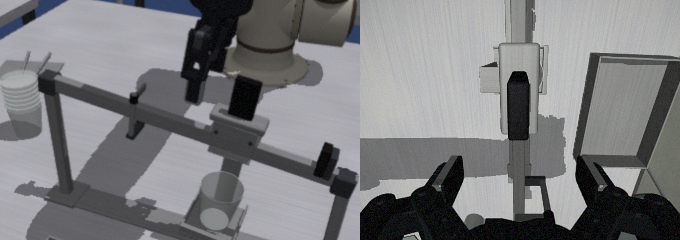

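The hanger has left the jaws and is rolling to the stop. Retreat upwards and wait.

```bash
python3 -m handwheel '[[0,0,-0.005,0,0,0],[0,0,-0.01,0,0,0],[0,0,-0.015,0,0,0],[0,0,-0.02,0,0,0],[0,0,-0.02,0,0,0],[0,0,-0.02,0,0,0],[0,0,-0.015,0,0,0],[0,0,-0.005,0,0,0]]'
python3 -m handwheel '[[0,-0.01,0,0,0,0],[0,-0.02,0,0,0,0],[0,-0.02,0,0,0,0],[0,-0.02,0,0,0,0],[0,-0.02,0,0,0,0],[0,-0.02,0,0,0,0],[0,-0.02,0,0,0,0],[0,-0.01,0,0,0,0]]'
python3 -m handwheel '[[0,0,0,0,0,0],[0,0,0,0,0,0],[0,0,0,0,0,0],[0,0,0,0,0,0],[0,0,0,0,0,0],[0,0,0,0,0,0],[0,0,0,0,0,0],[0,0,0,0,0,0]]'
cat > fin.py <<'E'
from h import *
from workcell import cams
import sys
c=cams.camera("top");s=cams.camera("scene");P=cloud(c);X,Y,Z=P[...,0],P[...,1],P[...,2]
def reg(lab,x0,x1,y0,y1,z0,z1):
    m=(X>x0)&(X<x1)&(Y>y0)&(Y<y1)&(Z>z0)&(Z<z1)
    if m.sum()>5:
        r=cv2.minAreaRect(P[m][:,:2].astype(np.float32)*1000);print(lab,m.sum(),P[m].mean(0).round(4),np.round(r[0],1),np.round(r[1],1),round(r[2],1))
    else: print(lab,"none")
reg("tab",.6,.66,.05,.25,.285,.33); reg("gate",.61,.70,-.065,-.0,.247,.29)
cv2.imwrite(sys.argv[1],np.hstack([s["img"][120:360,150:510,::-1],c["img"][100:340,150:470,::-1]]))
E
python3 fin.py pics/f1.png
python3 -m handwheel '[[0,0,0,0,0,0],[0,0,0,0,0,0],[0,0,0,0,0,0],[0,0,0,0,0,0],[0,0,0,0,0,0],[0,0,0,0,0,0],[0,0,0,0,0,0],[0,0,0,0,0,0]]'
python3 fin.py pics/f2.png
```

```text
time: 17.27
ee_pos: [0.6314, 0.0607, 0.3956]
tcp_rot: [179.8, 6.9, 90.6]
wrist_force: [0.2, -0.2, -0.2]
opening: 0.085
time: 17.93
ee_pos: [0.4896, 0.0588, 0.3942]
tcp_rot: [179.9, 6.9, 90.6]
wrist_force: [0.1, -0.3, 0.2]
opening: 0.0853
time: 18.6
ee_pos: [0.4919, 0.0588, 0.3926]
tcp_rot: [-180.0, 6.9, 90.6]
wrist_force: [0.2, -0.0, 0.6]
opening: 0.0856
tab 174 [0.629  0.1795 0.2928] [629.2 180. ] [35.3 12.1] 89.3
gate 101 [ 0.6517 -0.0413  0.262 ] [647.9 -41.1] [41.8 11.8] 3.1
time: 19.37
ee_pos: [0.4916, 0.0588, 0.3928]
tcp_rot: [180.0, 6.9, 90.6]
wrist_force: [-0.5, -0.5, 0.0]
opening: 0.0855
tab 174 [0.6291 0.1797 0.2928] [629.2 180.1] [11.9 35.4] 0.5
gate 102 [ 0.6515 -0.0413  0.2618] [648.2 -42.8] [41.4 11.7] 9.4
```

View pics/f2.png

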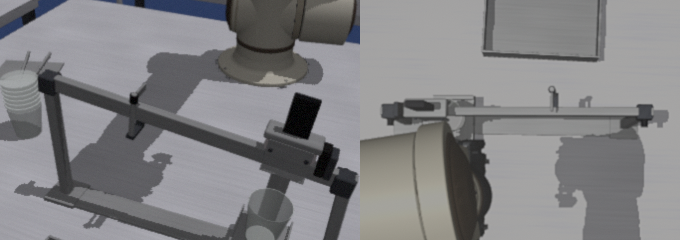

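Run:
```python
from h import *
from workcell import cams
import pickle
d=pickle.load(open("d0.pkl","rb"));
for c in(d["top"],cams.camera("top")):
    P=cloud(c);X,Y,Z=P[...,0],P[...,1],P[...,2];m=(X>.61)&(X<.7)&(Y>-.065)&(Y<0)&(Z>.247)&(Z<.29);print(m.sum(),P[m].mean(0),P[m].min(0),P[m].max(0))
m=P[...,2];t=(X>.6)&(X<.66)&(Y>.05)&(Y<.25)&(Z>.285)&(Z<.33);print("tab",P[t].mean(0))
from workcell import order
print(order.job_done())
```

```text
101 [ 0.65142571 -0.04125072  0.26190498] [ 0.62685373 -0.04643454  0.25072419] [ 0.66873232 -0.03438445  0.26787661]
102 [ 0.65148938 -0.04127646  0.26206911] [ 0.62728956 -0.04644251  0.25051266] [ 0.66820767 -0.03441513  0.26924332]
tab [0.62912835 0.17949063 0.29267116]
the job is handed in; nothing more can be done
None
```

The job is done and handed in at about 19.5 s of robot time, inside the 67 s limit; no verdict was given.

**What I did:**
- I gripped the hanger by its tab and passed the lip over the bar from the robot's side.
- I lowered it until I felt contact. The bar was about 3 mm below nominal, and the wheels came down about 12 mm uphill of the landing point.
- I pushed it through the gate with the wheels kept on the bar, let go about 127 mm downhill of landing, and backed away.
- The highest upward wrist reading on the rail was about 10 N, or roughly 13 N on the bar including the hanger's weight.

**Last checks:**
- **Position:** the hanger stands at the rubber stop, with the wheels about 122 mm along the stand against the stated 125 mm. That 3 mm is close to my measuring error.
- **At rest:** three depth readings over about 0.9 s agreed to 0.3 mm.
- **Gate:** the readings match those from before the start to within a fraction of a millimetre, so it is shut.
- **Robot and surroundings:** the gripper is open and clear of everything. I touched nothing else; the last pictures show no other object out of place, though they don't cover the whole counter.

No check failed. The top and wrist cameras disagreed by about 2 mm on where the bar lies, so I used the wrist camera.

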